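Sort a stack of salvaged power-supply parts into their trays

TASK

The stack of parts salvaged from a scrapped power supply has to be sorted for reuse: take it apart one piece at a time from the top, and set (do not drop) the black transformer in the yellow tray, the blue capacitor in the blue tray, the grey capacitor in the red tray and the heat sink in the white tray. Each must lie flat and upright on its tray's floor, the long ones lengthwise within the rim, leads inside too; either end may go first. Let nothing topple on the way, and leave the roll of tape and the terminal strip where they stand.

Things in the scene. Friction and masses are not known exactly. Their poses are not given: they have to be found in the camera images.
- transformer: Black square ferrite transformer with a yellow mark on top, 32 x 32 x 22 mm, 32 g; the top part of the stack. Origin: middle of its underside (its solid block begins 1 mm above the origin and ends 22 mm above it, so at rest the origin lies 1 mm below the supporting surface); z up, x and y square to its sides. It can be gripped across either pair of sides.
- blue_cap: Blue box-shaped film capacitor lying flat, 26 mm (its x) x 51 mm (its y, thin leads included) x 23 mm high, 31 g; under the transformer. Origin: on its underside at the middle of the 51 mm; the solid block goes from y = -16 to y = +25 mm, the two thin leads stick out at its -y end. z up. Grip it across its 26 mm (along x).
- grey_cap: Grey box-shaped film capacitor lying flat, 34 mm (its x) x 55 mm (its y, thin leads included) x 26 mm high, 48 g; under the blue capacitor and crosswise to it. Origin: on its underside at the middle of the 55 mm; the solid block goes from y = -18 to y = +27 mm, the two thin leads stick out at its -y end. z up. Grip it across its 34 mm (along x).
- heat_sink: Whitish finned heat sink block, 40 mm (its x) x 60 mm (its y) x 26 mm high, about 110 g (80 to 150 g); the bottom of the stack, on the bench, crosswise to the grey capacitor. Origin: middle of its underside; z up. Grip it across its 40 mm (along x).
- yellow_tray: Shallow square yellow tray, pocket 48 x 48 mm, for the transformer. Fixed to the bench. Origin: underside of its middle, at bench height; z up. Inside floor 3 mm above the bench; straight 4 mm walls whose rim is 8 mm above the bench (5 mm above the floor).
- blue_tray: Shallow blue tray, pocket 42 mm (its x) x 67 mm (its y), for the blue capacitor. Fixed to the bench. Origin: underside of its middle, at bench height; z up. Inside floor 3 mm above the bench; straight 4 mm walls whose rim is 8 mm above the bench (5 mm above the floor).
- red_tray: Shallow red tray, pocket 50 mm (its x) x 71 mm (its y), for the grey capacitor. Fixed to the bench. Origin: underside of its middle, at bench height; z up. Inside floor 3 mm above the bench; straight 4 mm walls whose rim is 8 mm above the bench (5 mm above the floor).
- white_tray: Shallow white tray, pocket 56 mm (its x) x 76 mm (its y), for the heat sink. Fixed to the bench. Origin: underside of its middle, at bench height; z up. Inside floor 3 mm above the bench; straight 4 mm walls whose rim is 8 mm above the bench (5 mm above the floor).
- tape_roll: Bystander: loose roll of black tape with a tan core lying flat, about 55 mm across and 19 mm high. Origin: middle of its underside. Leave it alone.
- terminal_strip: Bystander: loose cream-coloured screw terminal strip, 20 x 60 x 16 mm, lying flat, length along its y. Origin: middle of its underside. Leave it alone.
Not all that is in view belongs to the job. Leave any orange look-alike of the transformer alone.

How it is judged:
By the outcome, as a careful person would: the job done as asked, in the order asked, and still so for the second after the job is handed in, with the robot touching nothing.
It also fails if it takes over 120 s, if anything falls off the work surface, if the arm or the gripper's body presses on something with over 40 N, if the wrist force passes 120 N, or if a joint passes its speed limit or range.

ROBOT

A 6-joint arm with a two-finger parallel gripper is mounted at the origin on a cart in front of the work surface, level with it; the furniture and walls round the work are solid. World frame = base frame: x ahead of the robot, y to its left, z up, the work surface at z = 0. Lengths are in m, angles in rad, forces in N, time in s.
With the tool pointing down it reaches from about 0.3 to 0.825 m from the base axis. Payload 5.4 kg.
Tool frame: the origin (TCP) lies on the front face of the gripper's body, between the roots of the fingers; the fingertips stand 88 mm ahead of it and the grasp point (between the pads) lies 69 mm ahead of it; z points along the fingers, y is the line along which they close (so a half turn about z gives the same grasp; the last joint's range is limited). The gripper opens to 92 mm and grips with 3 to 60 N. Pads are 20 mm wide; open, the fingers measure 128 mm over their backs; the gripper's body (75 mm by 189 mm) begins 69 mm behind the grasp point.
Start: joints at [-0.21, 0.158, 1.597, -0, 1.386, -0.21], TCP at [0.575, -0, 0.303] pointing down, gripper open.
Joint ranges: [-2.91, 2.91], [-0.94, 2.29], [0.18, 2.7], [-1.29, 4.43], [0.17, 2.64], [-3, 3]. Speed limits (rad/s): [2.57, 2.57, 3.14, 3.14, 3.14, 3.14].

INTERFACE

Orientations are given as a unit quaternion [x, y, z, w].
In Python, from rig import r, viewer, workorder, nets gives the robot as it stands. The module is installed in compiled form; this text tells all that it offers.
- The arm moves only by the shell command python3 -m inch 'ROWS' [FORCE]. ROWS is a JSON object of lists of equal length, an entry for each row: "turn": the turn, a rotation vector about the tool's x, y, z in units of 5 degrees (1.0 is 5 degrees), a list of three; "offset": the shift along the tool's x, y, z in units of 40 mm (1.0 is 40 mm), a list of three; "grip": the finger opening in mm, from 0 to 91.9. In form: {"turn": [[wx, wy, wz], ...], "offset": [[dx, dy, dz], ...], "grip": [grip, ...]}. A call has 1 to 12 rows; each row shifts and turns the commanded pose from where the row before left it, along the tool's axes as they then stand; what a row does not reach is not made up. A row lasts 1/12 s, in which the tool goes at most 41.7 mm and 7.16 degrees, less where a joint would pass 70% of its speed; a pose out of reach is approached as far as the arm can. A call is refused whole if a number of a shift passes 1 or a number of a turn 1, either way. A call with a gripper value outside its range is refused whole. The fingers move at their own pace and stop on an object; FORCE is the grip in N (left out, the last holds). Time passes only in rows, so rows that do not move let the fingers close. It gives the time, the measured TCP pose, the force, the opening and the grip force at its end, in the units of the state.
- r.read_state(): the state, without advancing time (a new reading comes with each control period).
- viewer.get_image(name): name is "scene" or "side" or "wrist"; returns the picture (480x640x3 uint8, blue, green, red); there is no depth.
- viewer.camera_model(name): a dict with "fov_y" (degrees; the focal length in pixels is half the picture's height over the tangent of half this angle, whatever the lens; pixels are square), "cx", "cy" (the principal point, pixels), "world_from_camera" (4x4, takes a point from camera to world coordinates); the wrist camera has in their place "mount" (4x4, takes a point from camera to tool coordinates, whose origin is the TCP and whose axes are the flange's). Camera axes: x right, y down, z forward; pixel columns grow to the right and rows downward; lengths in m; the calibration is good to about 2 mm. A picture is of the moment at which its call begins: read the wrist's pose just before it. camera_model takes no time and is no camera call.
- workorder.finish_job(): hands the job in; it is judged then, once.
Trained networks look in the newest picture that a camera, given by its name, has taken for a name from the list of things; names that differ only in an ending like _2 or _b are one class to them, and where a whole thing is asked for, a point or a joint stands for the part that bears it (a point fixed in the world has none). Each returns a list of dicts, best first, with "p" (0 to 1); they miss things now and then, are a little off and sometimes report something else, mostly with a low value. They report only what shows in the picture. A call takes as long as a camera call. They do not tell look-alikes from the thing itself.
- nets.boxes_of(label, camera): "xyz" ([x, y, z] in m, in world coordinates, good to about 4 mm: the middle of the surface that is visible of it).
- nets.regions_of(label, camera): "mask" (480x640 bool, what is visible of it).
- nets.pinpoint(label, camera): "xyz" ([x, y, z] in m, in world coordinates, good to about 4 mm: a listed point, or the origin of a listed thing).
The state is a dict: "t": time; "joint_positions": joint angles; "qd": joint speeds; "tau": joint torques, N m; "ee_pos": TCP position; "ee_rot": TCP orientation; "ft_force": force on the tool from outside, world axes, zero at the start; "wrist_torque": the same for the moment, N m; "opening": finger opening in m; "finger_force": force on a finger pad.
Only numpy, scipy, OpenCV 4.12 (cv2) and the standard library are available. Lean on these libraries where they do the work, as an engineer would, in place of code of your own. Each camera call takes 0.05 s, during which the arm holds its last target. There are 200 camera calls.

## Working session

There is one attempt and no reset: what is moved stays moved. The work goes in short steps, Python scripts to look and compute and a shell command to move; the robot and the scene stay as the last step left them, time stands still between calls to the robot, and variables do not carry over. Pictures are saved under pics/ and viewed, at most 20 in all, crops included, and the job is handed in when it is done.

```bash
mkdir -p pics; cat > h.py <<'E'
import numpy as np, cv2
from rig import r, viewer, workorder, nets
from scipy.spatial.transform import Rotation as R
def T():
    s=r.read_state(); M=np.eye(4); M[:3,:3]=R.from_quat(s["ee_rot"]).as_matrix(); M[:3,3]=s["ee_pos"]; return M
def cam(n):
    c=viewer.camera_model(n)
    W=T()@np.array(c["mount"]) if n=="wrist" else np.array(c["world_from_camera"])
    f=240/np.tan(np.radians(c["fov_y"])/2)
    return W,f,c["cx"],c["cy"]
def proj(C,p):
    W,f,cx,cy=C; q=np.linalg.inv(W)@np.r_[p,1]; return np.array([cx+f*q[0]/q[2],cy+f*q[1]/q[2]])
def ray(C,uv,z):
    W,f,cx,cy=C; d=W[:3,:3]@np.array([(uv[0]-cx)/f,(uv[1]-cy)/f,1]); o=W[:3,3]; return o+d*(z-o[2])/d[2]
E
python3 - <<'E'
from h import *
s=r.read_state(); print({k:np.round(v,3).tolist() for k,v in s.items()})
for n in ["scene","side","wrist"]:
    C=cam(n); im=viewer.get_image(n); cv2.imwrite(f"pics/{n}0.png",im)
    print(n,np.round(C[0],3).tolist(),round(C[1],1),C[2:],viewer.camera_model(n).keys())
    for l in ["transformer","blue_cap","grey_cap","heat_sink","yellow_tray","blue_tray","red_tray","white_tray","tape_roll","terminal_strip"]:
        print(l,[(np.round(d["xyz"],3).tolist(),round(d["p"],2),proj(C,d["xyz"]).astype(int).tolist()) for d in nets.pinpoint(l,n)[:3]])
E
```

```text
{'t': 0.0, 'joint_positions': [-0.21, 0.159, 1.598, -0.0, 1.386, -0.21], 'qd': [-0.001, -0.002, -0.0, -0.001, -0.001, 0.001], 'tau': [0.0, -38.557, -32.21, 0.07, 0.038, -0.0], 'ee_pos': [0.575, 0.0, 0.302], 'ee_rot': [0.707, 0.707, -0.001, -0.001], 'ft_force': [-0.06, 0.54, -0.249], 'wrist_torque': [-0.008, -0.016, -0.03], 'finger_force': 0.0, 'opening': 0.092}
scene [[0.732, -0.429, 0.529, 0.065], [-0.681, -0.483, 0.55, -0.495], [0.019, -0.763, -0.646, 0.663], [0.0, 0.0, 0.0, 1.0]] 452.5 (320.40076226915846, 233.47189190297118) dict_keys(['fov_y', 'cx', 'cy', 'world_from_camera'])
transformer [([0.55, -0.156, -0.004], 0.87, [378, 304]), ([0.662, 0.017, -0.002], 0.72, [353, 235]), ([0.634, -0.079, 0.076], 0.7, [381, 234])]
blue_cap [([0.635, -0.076, 0.053], 0.51, [379, 242])]
grey_cap [([0.63, -0.074, 0.027], 0.6, [375, 252])]
heat_sink [([0.623, -0.083, -0.002], 0.64, [375, 266]), ([0.4, -0.182, 0.003], 0.23, [331, 355])]
yellow_tray [([0.399, -0.18, 0.001], 0.76, [330, 355])]
blue_tray [([0.514, -0.341, -0.0], 0.94, [447, 377])]
red_tray [([0.51, 0.32, 0.0], 0.65, [222, 201])]
whit
[... 971 characters left out ...]
0.648, 0.232, -0.005], 0.8, [334, 210])]
terminal_strip []
wrist [[1.0, 0.001, -0.001, 0.575], [0.001, -0.972, -0.236, 0.066], [-0.001, 0.236, -0.972, 0.386], [0.0, 0.0, 0.0, 1.0]] 353.2 (315.2588543399692, 243.2631177982351) dict_keys(['fov_y', 'cx', 'cy', 'mount'])
transformer [([0.551, -0.157, 0.002], 0.7, [295, 347]), ([0.613, 0.075, -0.003], 0.7, [351, 148]), ([0.662, 0.014, -0.003], 0.61, [394, 205])]
blue_cap [([0.639, -0.075, 0.05], 0.64, [377, 300])]
grey_cap [([0.636, -0.08, 0.029], 0.86, [371, 296])]
heat_sink [([0.632, -0.081, -0.001], 0.57, [363, 287])]
yellow_tray []
blue_tray []
red_tray []
white_tray []
tape_roll []
terminal_strip [([0.646, -0.215, -0.005], 0.81, [371, 386])]
```

View pics/scene0.png

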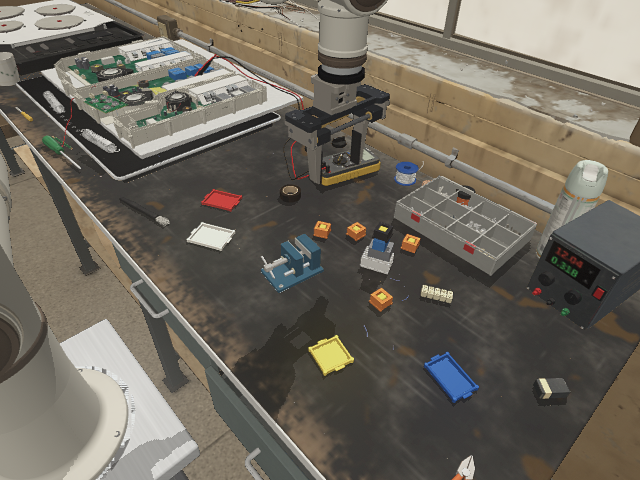

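View pics/wrist0.png

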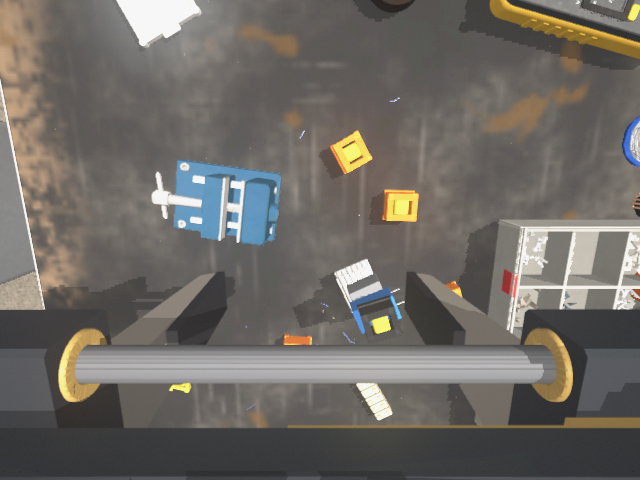

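View pics/side0.png

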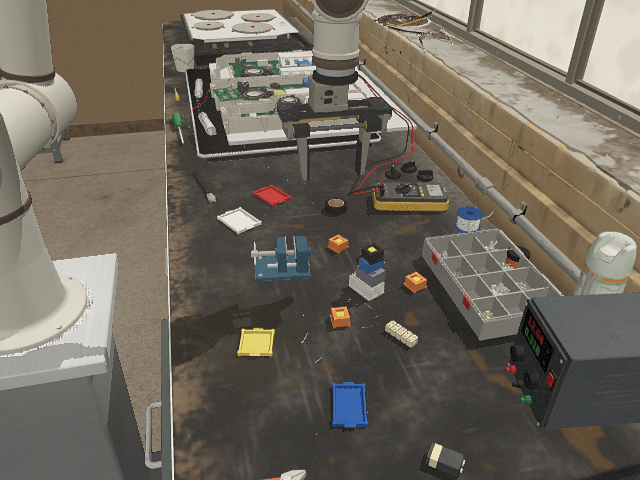

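The black transformer on the stack is at scene (383,232) and side (372,252). The possible confusions are the orange look-alikes at scene (322,229), (356,231), (411,242) and (381,298). I choose the black one with the yellow mark. Next I fit poses with the masks from several views.

```bash
cat > fit.py <<'E'
from h import *
from scipy.optimize import minimize
DIM={"transformer":(-16,16,-16,16,1,22),"blue_cap":(-13,13,-16,25,0,23),"grey_cap":(-17,17,-18,27,0,26),"heat_sink":(-20,20,-30,30,0,26),
"yellow_tray":(-28,28,-28,28,0,8),"blue_tray":(-25,25,-37.5,37.5,0,8),"red_tray":(-29,29,-39.5,39.5,0,8),"white_tray":(-32,32,-42,42,0,8)}
def pts(l,p):
    d=np.array(DIM[l])/1000; c,s=np.cos(p[3]),np.sin(p[3])
    return np.array([[p[0]+c*x-s*y,p[1]+s*x+c*y,p[2]+z] for x in d[:2] for y in d[2:4] for z in d[4:]])
S=16
def hull(C,l,p,im):
    q=np.array([proj(C,a) for a in pts(l,p)])
    cv2.fillConvexPoly(im,cv2.convexHull(np.round(q*S).astype(np.int32).reshape(-1,1,2)),1,shift=4); return im
def hullm(C,l,p,win):
    # supersampled x4 in window win=(u0,v0,w,h)
    u0,v0,w,h=win; q=(np.array([proj(C,a) for a in pts(l,p)])+0.5-np.array([u0,v0]))*4-0.5
    im=np.zeros((h*4,w*4),np.uint8); cv2.fillConvexPoly(im,cv2.convexHull(np.round(q*S).astype(np.int32).reshape(-1,1,2)),1,shift=4)
    return cv2.resize(im.astype(np.float32),(w,h),interpolation=cv2.INTER_AREA)
def fit(l,views,p0,above=(),fixz=False):
    """views: list of (C,mask); above: list of (label,pose) in front"""
    dat=[]
    for C,m in views:
        c=proj(C,p0[:3]).astype(int); f=70; u0,v0=max(0,c[0]-f),max(0,c[1]-f); u1,v1=min(640,c[0]+f),min(480,c[1]+f)
        w=(u0,v0,u1-u0,v1-v0); occ=np.zeros((w[3],w[2]),np.float32)
        for la,pa in above: occ=np.maximum(occ,hullm(C,la,pa,w))
        dat.append((C,m[v0:v1,u0:u1].astype(np.float32),w,1-occ))
    def cost(q):
        p=[p0[0]+q[0]/1e3,p0[1]+q[1]/1e3,p0[2]+(0 if fixz else q[3]/1e3),q[2]/50]
        return sum(np.abs(hullm(C,l,p,w)*o-m*o).sum()/max(m.sum(),1) for C,m,w,o in dat)/len(dat)
    best=None
    for y in np.arange(-90,90,22.5):
        x0=[0,0,np.radians(y)*50]+([] if fixz else [0])
        n=len(x0); sx=np.vstack([x0]+[np.array(x0)+np.eye(n)[i]*[4,4,8,4][i] for i in range(n)])
        s=minimize(cost,x0,method="Nelder-Mead",options=dict(initial_simplex=sx,maxiter=250,xatol=.05,fatol=1e-4))
        if best is None or s.fun<best.fun: best=s
    q=best.x
    return [p0[0]+q[0]/1e3,p0[1]+q[1]/1e3,p0[2]+(0 if fixz else q[3]/1e3),q[2]/50],best.fun
def masks(l,p0,cams,tol=25):
    out=[]
    for n in cams:
        C=cam(n); viewer.get_image(n); c=proj(C,p0[:3]); b=None
        for d in nets.regions_of(l,n):
            m=d["mask"]; 
            if m.sum()<30: continue
            v,u=np.nonzero(m); e=np.hypot(u.mean()-c[0],v.mean()-c[1])
            if e<tol and (b is None or e<b[0]): b=(e,m,d["p"])
        if b: out.append((C,b[1])); print("  mask",l,n,int(b[1].sum()),round(b[2],2))
        else: print("  no mask",l,n)
    return out
E
python3 - <<'E'
from fit import *
ab=[]
for l,p in [("transformer",(.634,-.077,.075)),("blue_cap",(.637,-.076,.052)),("grey_cap",(.633,-.077,.026)),("heat_sink",(.628,-.081,0)),
 ("yellow_tray",(.398,-.181,0)),("blue_tray",(.514,-.341,0)),("red_tray",(.511,.32,0)),("white_tray",(.416,.224,0))]:
    st=not l.endswith("tray"); V=masks(l,p,["scene","side"]+(["wrist"] if st and l!="transformer" and 0 else []))
    if not V: continue
    P,c=fit(l,V,p,ab if st else ()); print(l,np.round(P[:3],4),round(np.degrees(P[3]),1),"cost",round(c,3))
    if st: ab.append((l,P))
C=cam("scene");im=cv2.imread("pics/scene0.png");x,y=384,248
cv2.imwrite("pics/crop1.png",np.hstack([cv2.resize(im[y-40:y+40,x-50:x+50],None,fx=4,fy=4,interpolation=2),cv2.resize(cv2.imread("pics/side0.png")[275-40:275+40,372-50:372+50],None,fx=4,fy=4,interpolation=2)]))
E
```

```text
mask transformer scene 254 0.82
  mask transformer side 371 0.81
transformer [ 0.669   0.0158 -0.0018] 7.5 cost 0.235
  mask blue_cap scene 141 0.74
  mask blue_cap side 248 0.5
blue_cap [ 0.63   -0.0808  0.0512] -54.8 cost 0.678
  mask grey_cap scene 300 0.62
  mask grey_cap side 361 0.73
grey_cap [ 0.6342 -0.0878  0.0291] 23.8 cost 0.121
  mask heat_sink scene 385 0.8
  mask heat_sink side 497 0.96
heat_sink [ 0.6271 -0.0814  0.0021] 23.7 cost 0.109
  mask yellow_tray scene 1072 0.73
  mask yellow_tray side 894 0.57
yellow_tray [ 0.3977 -0.1814  0.0034] -13.5 cost 0.07
  mask blue_tray scene 1369 0.88
  mask blue_tray side 1478 0.84
blue_tray [ 0.5161 -0.3429  0.0013] -15.0 cost 0.061
  mask red_tray scene 563 0.64
  mask red_tray side 452 0.97
red_tray [0.509  0.3195 0.0025] 27.3 cost 0.074
  mask white_tray scene 880 0.77
  mask white_tray side 580 0.77
white_tray [0.4162 0.2227 0.0008] 26.6 cost 0.115
```

View pics/crop1.png

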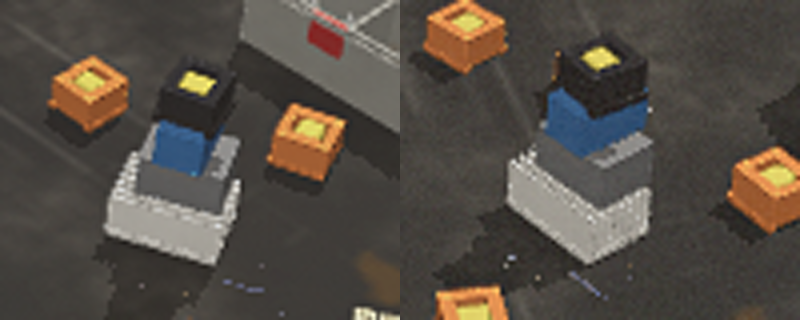

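The crop confirms the black transformer at scene (383,232), with orange pieces on either side. I bring the wrist camera over the stack for a closer look.

```bash
python3 -m inch '{"turn":[[0,0,0],[0,0,0],[0,0,0],[0,0,0],[0,0,0],[0,0,0]],"offset":[[-0.8,0.375,0.3],[-0.8,0.375,0.3],[-0.8,0.375,0.3],[-0.8,0.375,0.3],[0,0,0],[0,0,0]],"grip":[80,80,80,80,80,80]}' 10
cat > stack.py <<'E'
from fit import *
import sys
def run(names,cams=("scene","side","wrist")):
    ab=[];P0={"transformer":(.634,-.077,.075),"blue_cap":(.637,-.076,.052),"grey_cap":(.633,-.077,.026),"heat_sink":(.628,-.081,0)}
    for l in names:
        V=masks(l,np.array(P0[l])+[0,0,.012],cams,22 if l!="transformer" else 14)
        P,c=fit(l,V,P0[l],ab); print(l,np.round(P[:3],4),round(np.degrees(P[3]),1),"cost",round(c,3))
        for C,m in V:
            p,c=fit(l,[(C,m)],P,ab,True); print("   single",np.round(p[:3],4),round(np.degrees(p[3]),1),round(c,3))
        ab.append((l,P))
E
python3 - <<'E'
from stack import *
run(["transformer","blue_cap","grey_cap","heat_sink"])
im=viewer.get_image("wrist"); cv2.imwrite("pics/w1.png",im)
E
```

```text
t: 3.75
ee_pos: [0.6347, -0.1293, 0.2531]
ee_rot: [0.708, 0.706, -0.0, -0.001]
ft_force: [-0.5, -0.4, -0.0]
opening: 0.0799
finger_force: 0.0
  mask transformer scene 312 0.57
  no mask transformer side
  mask transformer wrist 2048 0.6
transformer [ 0.6344 -0.0795  0.0741] 20.4 cost 0.161
   single [ 0.6365 -0.0811  0.0741] -69.0 0.1
   single [ 0.6339 -0.0788  0.0741] -71.5 0.103
  mask blue_cap scene 117 0.72
  mask blue_cap side 225 0.71
  no mask blue_cap wrist
blue_cap [ 0.6301 -0.0808  0.0532] -55.2 cost 0.137
   single [ 0.63   -0.0806  0.0532] -54.9 0.149
   single [ 0.6291 -0.0805  0.0532] -61.4 0.102
  mask grey_cap scene 241 0.83
  mask grey_cap side 325 0.57
  mask grey_cap wrist 495 0.57
grey_cap [ 0.6355 -0.0844  0.0279] 26.1 cost 0.235
   single [ 0.6365 -0.0861  0.0279] 30.3 0.331
   single [ 0.6354 -0.0848  0.0279] 16.1 0.157
   single [ 0.6353 -0.0844  0.0279] 26.0 0.123
  mask heat_sink scene 430 0.73
  mask heat_sink side 506 0.94
  no mask heat_sink wrist
heat_sink [ 0.627  -0.0823  0.0019] 24.4 cost 0.084
   single [ 0.6271 -0.0822  0.0019] 25.9 0.086
   single [ 0.6264 -0.0819  0.0019] 23.6 0.077
```

View pics/w1.png

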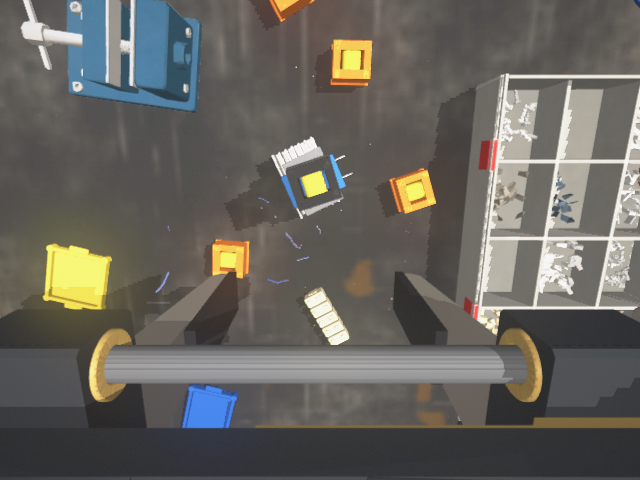

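Seen from above, the stack is at (312,180). The blue capacitor's leads point right at (345,158), and the heat sink's long axis runs from (295,150) to (320,207). The stack stands at about 20–25° yaw, so I go for the transformer.

```bash
python3 -m inch '{"turn":[[0,0,0],[0,0,0],[0,0,-1],[0,0,-1],[0,0,-1],[0,0,-1],[0,0,0],[0,0,0],[0,0,0]],"offset":[[0.625,0,0],[0.625,0,0],[0,0,0],[0,0,0],[0,0,0],[0,0,0],[0,0,0.5],[0,0,0.5],[0,0,0]],"grip":[56,56,56,56,56,56,56,56,56]}' 10
python3 - <<'E'
from h import *
im=viewer.get_image("wrist"); cv2.imwrite("pics/w2.png",im); print(np.round(T(),3))
C=cam("wrist"); 
for n in ("side","scene"): print([(np.round(d["xyz"],3).tolist(),d["p"]) for d in (viewer.get_image(n),nets.pinpoint("transformer",n))[1]])
E
```

```text
t: 5.75
ee_pos: [0.6329, -0.0774, 0.2103]
ee_rot: [0.574, 0.819, -0.001, -0.004]
ft_force: [-0.6, 0.8, -0.9]
opening: 0.0559
finger_force: 0.0
[[-0.342  0.94  -0.005  0.634]
 [ 0.94   0.342  0.002 -0.078]
 [ 0.003 -0.004 -1.     0.212]
 [ 0.     0.     0.     1.   ]]
[([0.632, -0.083, 0.07], 0.85), ([0.722, -0.089, -0.002], 0.72), ([0.552, -0.155, 0.004], 0.6), ([0.612, 0.075, 0.002], 0.52)]
[([0.552, -0.155, -0.005], 0.93), ([0.635, -0.079, 0.076], 0.76), ([0.664, 0.017, 0.0], 0.73), ([0.637, -0.076, 0.054], 0.69), ([0.615, 0.069, -0.006], 0.55), ([0.727, -0.092, 0.002], 0.5)]
```

View pics/w2.png

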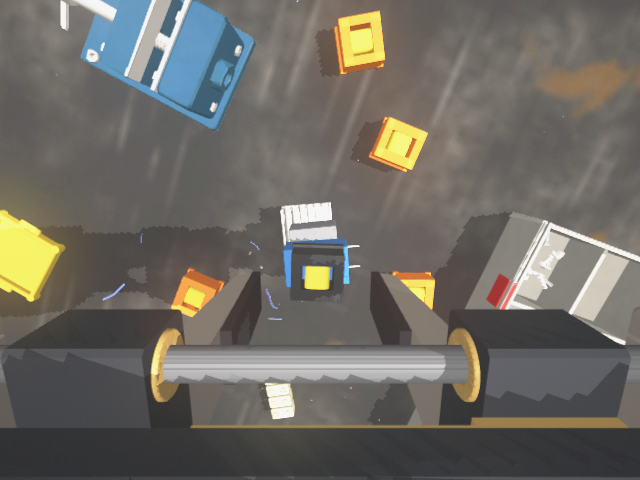

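Between the fingers (inner edges at u≈262 and 370), the transformer is centred at (317,278) and square to them. I descend the remaining 40 mm and grip.

```bash
python3 -m inch '{"turn":[[0,0,0],[0,0,0],[0,0,0],[0,0,0],[0,0,0],[0,0,0],[0,0,0],[0,0,0],[0,0,0]],"offset":[[0,0,0.35],[0,0,0.35],[0,0,0.3],[0,0,0],[0,0,0],[0,0,0],[0,0,0],[0,0,0],[0,0,0]],"grip":[56,56,56,56,25,25,25,25,25]}' 10
```

```text
t: 6.75
ee_pos: [0.6354, -0.0782, 0.1755]
ee_rot: [0.574, 0.819, 0.0, 0.001]
ft_force: [-0.2, -0.0, 1.0]
opening: 0.0311
finger_force: 10.0
```

```bash
cat >> h.py <<'E'
def go(x,y,yaw=None):
    """yaw: target finger-axis (tool y) angle deg; prints turn units, then shift in units (after turning) """
    M=np.mean([T() for _ in range(5)],axis=0); cur=np.degrees(np.arctan2(M[1,1],M[0,1])); 
    if yaw is None: yaw=cur
    d=(yaw-cur+90)%180-90; a=np.radians(cur+d); D=np.array([x,y])-M[:2,3]
    u=np.array([-np.sin(a)*D[0]+np.cos(a)*D[1],np.cos(a)*D[0]+np.sin(a)*D[1]])/.04
    tilt=M[:3,2]
    print("pos",np.round(M[:3,3],4),"yaw",round(cur,1),"turnz units",round(-d/5,2),"shift units x,y",np.round(u,3),"tilt",np.round(tilt,3),"q6",round(r.read_state()["joint_positions"][5],2),r.read_state()["opening"])
E
python3 -m inch '{"turn":[[0,0,0],[0,0,0],[0,0,0],[0,0,0],[0,0,0]],"offset":[[0,0,-0.25],[0,0,-0.5],[0,0,-0.5],[0,0,-0.5],[0,0,0]],"grip":[25,25,25,25,25]}' 12
python3 - <<'E'
from h import *
go(.3977,-.1814,-13.5)
E
```

```text
t: 7.17
ee_pos: [0.6372, -0.0786, 0.2507]
ee_rot: [0.574, 0.819, 0.001, 0.004]
ft_force: [1.0, -0.3, 0.9]
opening: 0.0311
finger_force: 12.0
pos [ 0.6372 -0.0786  0.2507] yaw 20.0 turnz units 6.7 shift units x,y [-3.896 -5.223] tilt [ 0.009 -0.003 -1.   ] q6 -0.66 0.0310708144860765
```

```bash
python3 -m inch '{"turn":[[0,0,0.96],[0,0,0.96],[0,0,0.96],[0,0,0.96],[0,0,0.96],[0,0,0.96],[0,0,0.94]],"offset":[[0,0,0],[0,0,0],[0,0,0],[0,0,0],[0,0,0],[0,0,0],[0,0,0]],"grip":[25,25,25,25,25,25,25]}' 
python3 -m inch '{"turn":[[0,0,0],[0,0,0],[0,0,0],[0,0,0],[0,0,0],[0,0,0],[0,0,0],[0,0,0],[0,0,0],[0,0,0],[0,0,0]],"offset":[[-0.57,-0.58,0],[-0.57,-0.58,0],[-0.57,-0.58,0],[-0.57,-0.58,0],[-0.57,-0.58,0],[-0.57,-0.58,0],[-0.57,-0.58,0],[-0.57,-0.58,0],[-0.57,-0.58,0],[0,0,0],[0,0,0]],"grip":[25,25,25,25,25,25,25,25,25,25,25]}' 
cat > tray.py <<'E'
from fit import *
def tray(l,p,cams=("wrist",)):
    V=masks(l,p,cams,40); P,c=fit(l,V,p,(),True); print(l,np.round(P[:3],4),round(np.degrees(P[3]),1),"cost",round(c,3)); return P
E
python3 - <<'E'
from tray import *
P=tray("yellow_tray",(.3977,-.1814,0)); go(*P[:2],np.degrees(P[3])%90-90)
im=viewer.get_image("wrist"); hm=hull(cam("wrist"),"yellow_tray",P,np.zeros((480,640),np.uint8))
cs,_=cv2.findContours(hm,0,1); cv2.drawContours(im,cs,-1,(255,0,255),1); cv2.imwrite("pics/w3.png",im)
E
```

```text
t: 7.75
ee_pos: [0.6347, -0.0779, 0.2439]
ee_rot: [0.787, 0.617, -0.0, -0.0]
ft_force: [0.7, 0.2, -0.6]
opening: 0.0315
finger_force: 12.0
t: 8.67
ee_pos: [0.3831, -0.2293, 0.2444]
ee_rot: [0.786, 0.618, 0.0, -0.0]
ft_force: [0.6, 0.5, 0.8]
opening: 0.0311
finger_force: 12.0
  mask yellow_tray wrist 4511 0.79
yellow_tray [ 0.3984 -0.1784  0.    ] -102.7 cost 0.099
pos [ 0.3844 -0.2285  0.2445] yaw -13.5 turnz units -0.16 shift units x,y [1.3   0.066] tilt [ 0.  0. -1.] q6 -0.57 0.0309905548254478
```

View pics/w3.png

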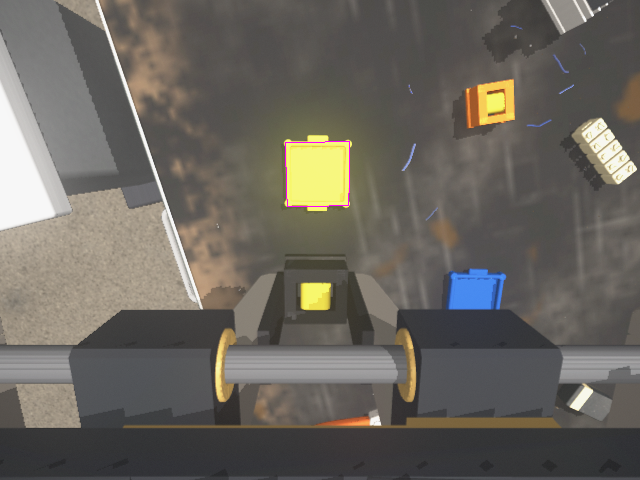

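The fitted outline matches the yellow tray at (318,174). The transformer hangs level between the pads at (316,283).

```bash
python3 -m inch '{"turn":[[0,0,0],[0,0,0],[0,0,0],[0,0,0],[0,0,0],[0,0,0],[0,0,0],[0,0,0],[0,0,0],[0,0,0]],"offset":[[0.63,0.025,0],[0.63,0.025,0],[0,0,0],[0,0,0.7],[0,0,0.7],[0,0,0.7],[0,0,0.7],[0,0,0.4],[0,0,0.2],[0,0,0]],"grip":[25,25,25,25,25,25,25,25,25,25]}' 
python3 - <<'E'
from h import *
go(.398,-.18); print(np.mean([r.read_state()["ft_force"] for _ in range(5)],0))
E
```

```text
t: 9.65
ee_pos: [0.3972, -0.1792, 0.107]
ee_rot: [0.785, 0.62, -0.0, -0.002]
ft_force: [0.3, 0.1, -0.3]
opening: 0.031
finger_force: 12.0
pos [ 0.3972 -0.1792  0.107 ] yaw -13.4 turnz units -0.0 shift units x,y [-0.015  0.024] tilt [-0.003  0.002 -1.   ] q6 -0.47 0.031040404253920722
[ 0.25881429  0.11536323 -0.31789487]
```

Now I creep down until the force shows contact.

```bash
python3 -m inch '{"turn":[[0,0,0],[0,0,0],[0,0,0]],"offset":[[0,0,0.05],[0,0,0.03],[0,0,0]],"grip":[25,25,25]}' ;python3 -m inch '{"turn":[[0,0,0],[0,0,0]],"offset":[[0,0,0.03],[0,0,0]],"grip":[25,25]}' 
```

```text
t: 9.9
ee_pos: [0.3986, -0.1808, 0.1065]
ee_rot: [0.785, 0.619, 0.0, 0.001]
ft_force: [-0.2, 0.0, 0.4]
opening: 0.031
finger_force: 12.0
t: 10.07
ee_pos: [0.3981, -0.1805, 0.1049]
ee_rot: [0.785, 0.619, 0.0, 0.001]
ft_force: [0.1, 0.6, -0.9]
opening: 0.031
finger_force: 12.0
```

```bash
for i in 1; do python3 -m inch '{"turn":[[0,0,0],[0,0,0]],"offset":[[0,0,0.03],[0,0,0]],"grip":[25,25]}' | grep -E "pos|ft_"; python3 -m inch '{"turn":[[0,0,0],[0,0,0]],"offset":[[0,0,0.03],[0,0,0]],"grip":[25,25]}' | grep -E "pos|ft_"; done
```

```text
ee_pos: [0.3981, -0.1806, 0.1035]
ft_force: [0.4, -0.0, 1.1]
ee_pos: [0.398, -0.1806, 0.1027]
ft_force: [-3.3, 1.5, 8.3]
```

```bash
python3 -m inch '{"turn":[[0,0,0],[0,0,0],[0,0,0],[0,0,0],[0,0,0],[0,0,0],[0,0,0],[0,0,0],[0,0,0],[0,0,0]],"offset":[[0,0,0],[0,0,0],[0,0,0],[0,0,-0.3],[0,0,-0.8],[0,0,-0.8],[0,0,-0.8],[0,0,-0.8],[0,0,0],[0,0,0]],"grip":[56,56,56,56,56,56,56,56,56,56]}'
python3 - <<'E'
from fit import *
P=(.398,-.18,.002); V=masks("transformer",P,["side","scene"],14)
for v in V: print(fit("transformer",[v],P,(),True))
go(.6,-.13,20)
E
```

```text
t: 11.23
ee_pos: [0.3986, -0.1809, 0.2437]
ee_rot: [0.785, 0.619, 0.0, 0.002]
ft_force: [-0.4, 0.5, -0.7]
opening: 0.0563
finger_force: 0.0
  mask transformer side 424 0.61
  mask transformer scene 400 0.98
([np.float64(0.39883957907094614), np.float64(-0.18042138436242725), 0.002, np.float64(-1.8006141068302406)], np.float64(0.07797759771347046))
([np.float64(0.3975333385913901), np.float64(-0.18299833340007854), 0.002, np.float64(-1.9733817543002499)], np.float64(0.24421875178813934))
pos [ 0.397  -0.1796  0.2401] yaw -13.5 turnz units -6.7 shift units x,y [-0.57   5.194] tilt [-0.003  0.002 -1.   ] q6 -0.47 0.055379657614463354
```

The transformer is in the yellow tray. I return to the stack for the blue capacitor.

```bash
python3 - <<'E'
from h import *
go(.583,-.097); go(.583,-.097,-70)
E
```

```text
pos [ 0.397  -0.1796  0.2401] yaw -13.5 turnz units -0.0 shift units x,y [3.095 4.039] tilt [-0.003  0.002 -1.   ] q6 -0.47 0.055379657614463354
pos [ 0.397  -0.1796  0.2401] yaw -13.5 turnz units 11.3 shift units x,y [ 5.076 -0.351] tilt [-0.003  0.002 -1.   ] q6 -0.47 0.055379657614463354
```

```bash
python3 -m inch '{"turn":[[0,0,0],[0,0,0],[0,0,0],[0,0,0],[0,0,0],[0,0,0],[0,0,0]],"offset":[[0.52,0.67,0],[0.52,0.67,0],[0.52,0.67,0],[0.52,0.67,0],[0.52,0.67,0],[0.52,0.67,0],[0,0,0]],"grip":[60,60,60,60,60,60,60]}' | grep pos
python3 -m inch '{"turn":[[0,0,1],[0,0,1],[0,0,1],[0,0,1],[0,0,1],[0,0,1],[0,0,1],[0,0,1],[0,0,1],[0,0,1],[0,0,1],[0,0,0.3]],"offset":[[0,0,0],[0,0,0],[0,0,0],[0,0,0],[0,0,0],[0,0,0],[0,0,0],[0,0,0],[0,0,0],[0,0,0],[0,0,0],[0,0,0]],"grip":[60,60,60,60,60,60,60,60,60,60,60,60]}' | grep pos
python3 - <<'E'
from stack import *
run(["blue_cap","grey_cap","heat_sink"])
go(.634,-.079)
im=viewer.get_image("wrist"); cv2.imwrite("pics/w4.png",im)
E
```

```text
ee_pos: [0.5861, -0.0939, 0.2393]
ee_pos: [0.5823, -0.0964, 0.2401]
  mask blue_cap scene 301 0.56
  mask blue_cap side 377 0.82
  mask blue_cap wrist 2253 0.57
blue_cap [ 0.6294 -0.0814  0.0519] -64.2 cost 0.099
   single [ 0.6299 -0.0823  0.0519] -62.1 0.077
   single [ 0.6303 -0.0827  0.0519] -58.6 0.131
   single [ 0.629  -0.0812  0.0519] -65.5 0.038
  mask grey_cap scene 282 0.61
  mask grey_cap side 397 0.83
  mask grey_cap wrist 972 0.72
grey_cap [ 0.6355 -0.0846  0.0263] 24.8 cost 0.118
   single [ 0.637  -0.0853  0.0263] 24.6 0.12
   single [ 0.6355 -0.0845  0.0263] 26.5 0.052
   single [ 0.6345 -0.0849  0.0263] 26.4 0.109
  mask heat_sink scene 454 0.67
  mask heat_sink side 504 0.88
  no mask heat_sink wrist
heat_sink [ 0.627  -0.0827  0.0019] 22.5 cost 0.074
   single [ 0.6266 -0.0829  0.0019] 22.8 0.08
   single [ 0.6271 -0.082   0.0019] 22.3 0.064
pos [ 0.5832 -0.0964  0.2419] yaw -70.0 turnz units -0.0 shift units x,y [1.342 0.024] tilt [-0. -0. -1.] q6 0.85 0.060035910300264006
```

View pics/w4.png

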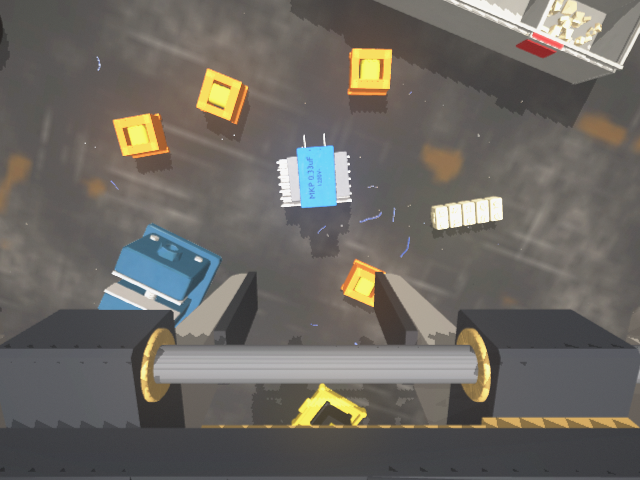

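The blue capacitor's block is at (317,178), with its leads pointing up the image at (312,138). Its block centre is about (0.6335, -0.079) with x at about -66.5°. I grip it there.

```bash
python3 -m inch '{"turn":[[0,0,-0.7],[0,0,0],[0,0,0],[0,0,0],[0,0,0],[0,0,0],[0,0,0],[0,0,0]],"offset":[[0,0,0],[0.66,0.055,0],[0.66,0.055,0],[0,0,0],[0,0,0.6],[0,0,0.6],[0,0,0.6],[0,0,0]],"grip":[50,50,50,50,50,50,50,50]}' 10
python3 - <<'E'
from h import *
go(.6335,-.0794)
im=viewer.get_image("wrist"); cv2.imwrite("pics/w5.png",im[130:430,120:520])
E
```

```text
t: 14.63
ee_pos: [0.6299, -0.0786, 0.1642]
ee_rot: [0.979, 0.204, -0.005, -0.002]
ft_force: [-1.2, 0.5, 0.4]
opening: 0.05
finger_force: 0.0
pos [ 0.6299 -0.0786  0.1642] yaw -66.5 turnz units -0.0 shift units x,y [0.074 0.053] tilt [-0.01   0.003 -1.   ] q6 0.85 0.0500112321342899
```

View pics/w5.png

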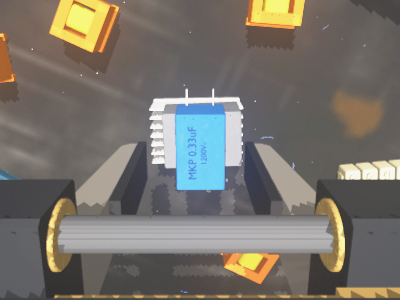

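The blue block, at crop (200,148), is parallel to and between the fingers (146 and 246). I close on it.

```bash
python3 -m inch '{"turn":[[0,0,0],[0,0,0],[0,0,0],[0,0,0],[0,0,0],[0,0,0],[0,0,0],[0,0,0]],"offset":[[0,0,0.25],[0,0,0.2],[0,0,0],[0,0,0],[0,0,0],[0,0,0],[0,0,0],[0,0,0]],"grip":[50,50,50,18,18,18,18,18]}' 12
python3 -m inch '{"turn":[[0,0,0],[0,0,0],[0,0,0],[0,0,0],[0,0,0],[0,0,0]],"offset":[[0,0,-0.2],[0,0,-0.5],[0,0,-0.8],[0,0,-0.8],[0,0,0],[0,0,0]],"grip":[18,18,18,18,18,18]}' 12
python3 - <<'E'
from h import *
go(.5161,-.3429,-15)
E
```

```text
t: 15.35
ee_pos: [0.6338, -0.0795, 0.1526]
ee_rot: [0.979, 0.204, 0.001, 0.0]
ft_force: [-0.6, 0.6, 2.5]
opening: 0.0258
finger_force: 12.0
t: 15.85
ee_pos: [0.6347, -0.0798, 0.2473]
ee_rot: [0.979, 0.204, 0.003, 0.001]
ft_force: [-0.4, -0.2, -1.3]
opening: 0.0256
finger_force: 12.0
pos [ 0.6347 -0.0798  0.2473] yaw -66.5 turnz units -10.3 shift units x,y [-7.121 -1.163] tilt [ 0.006 -0.002 -1.   ] q6 0.85 0.025617483042682996
```

```bash
python3 -m inch '{"turn":[[0,0,-1],[0,0,-1],[0,0,-1],[0,0,-1],[0,0,-1],[0,0,-1],[0,0,-1],[0,0,-1],[0,0,-1],[0,0,-1],[0,0,-0.3]],"offset":[[0,0,0],[0,0,0],[0,0,0],[0,0,0],[0,0,0],[0,0,0],[0,0,0],[0,0,0],[0,0,0],[0,0,0],[0,0,0]],"grip":[18,18,18,18,18,18,18,18,18,18,18]}' | grep pos
python3 -m inch '{"turn":[[0,0,0],[0,0,0],[0,0,0],[0,0,0],[0,0,0],[0,0,0],[0,0,0],[0,0,0],[0,0,0],[0,0,0],[0,0,0],[0,0,0]],"offset":[[-0.85,-0.116,0],[-0.85,-0.116,0],[-0.85,-0.116,0],[-0.85,-0.116,0],[-0.85,-0.116,0],[-0.85,-0.116,0],[-0.85,-0.116,0],[-0.85,-0.116,0],[-0.85,-0.116,0],[-0.85,-0.116,0],[0,0,0],[0,0,0]],"grip":[18,18,18,18,18,18,18,18,18,18,18,18]}' | grep -E "pos|open"
python3 - <<'E'
from tray import *
P=tray("blue_tray",(.5161,-.3429,0)); P=tray("blue_tray",P,("wrist","scene","side")); go(*P[:2],np.degrees(P[3]))
im=viewer.get_image("wrist"); hm=hull(cam("wrist"),"blue_tray",P,np.zeros((480,640),np.uint8))
cs,_=cv2.findContours(hm,0,1); cv2.drawContours(im,cs,-1,(255,0,255),1); cv2.imwrite("pics/w6.png",im[60:360,120:520])
E
```

```text
ee_pos: [0.6325, -0.0791, 0.2419]
ee_pos: [0.4992, -0.3968, 0.2422]
opening: 0.0261
  mask blue_tray wrist 5143 0.69
blue_tray [ 0.5161 -0.3415  0.    ] -13.9 cost 0.057
  mask blue_tray wrist 5089 0.9
  mask blue_tray scene 1419 0.68
  mask blue_tray side 1497 0.59
blue_tray [ 0.5163 -0.3417  0.    ] -14.1 cost 0.073
pos [ 0.5011 -0.395   0.2439] yaw -14.9 turnz units -0.16 shift units x,y [1.385 0.045] tilt [-0.  0. -1.] q6 -0.6 0.025702550538043996
```

View pics/w6.png

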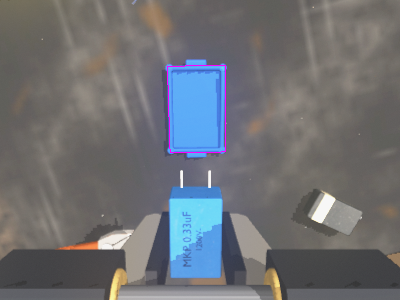

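The tray outline fits at crop (196,110). The blue capacitor hangs level below it, its leads at crop (195,178). I check where the block sits along the pads.

```bash
python3 - <<'E'
from h import *
C=cam("wrist"); M=T()
for v in (247,337): print((np.linalg.inv(M)@np.r_[ray(C,(316,v),M[2,3]-.0765),1])[:3].round(4))
E
```

```text
[0.0256 0.0004 0.0765]
[-0.0207  0.0005  0.0765]
```

```bash
python3 -m inch '{"turn":[[0,0,-0.16],[0,0,0],[0,0,0],[0,0,0],[0,0,0],[0,0,0],[0,0,0],[0,0,0],[0,0,0],[0,0,0]],"offset":[[0,0,0],[0.62,0.02,0],[0.62,0.02,0],[0,0,0],[0,0,0.7],[0,0,0.7],[0,0,0.7],[0,0,0.7],[0,0,0.5],[0,0,0]],"grip":[18,18,18,18,18,18,18,18,18,18]}' | grep -E "pos|ft|open"
python3 -m inch '{"turn":[[0,0,0],[0,0,0],[0,0,0]],"offset":[[0,0,0.05],[0,0,0],[0,0,0]],"grip":[18,18,18]}' | grep -E "pos|ft"
python3 - <<'E'
from h import *
go(.5163-.0014,-.3417-.0053)
E
```

```text
ee_pos: [0.5118, -0.3461, 0.1067]
ft_force: [-0.3, -0.0, -0.7]
opening: 0.0256
ee_pos: [0.5153, -0.3492, 0.1121]
ft_force: [-0.1, -0.3, 0.4]
pos [ 0.5153 -0.3492  0.1121] yaw -14.2 turnz units -0.0 shift units x,y [ 0.051 -0.023] tilt [ 0.003 -0.003 -1.   ] q6 -0.54 0.02612637957709307
```

```bash

python3 -m inch '{"turn":[[0,0,0],[0,0,0],[0,0,0]],"offset":[[0.04,-0.02,0.05],[0,0,0.05],[0,0,0]],"grip":[18,18,18]}' | grep -E "pos|ft"
python3 -m inch '{"turn":[[0,0,0],[0,0,0]],"offset":[[0,0,0.03],[0,0,0]],"grip":[18,18]}' | grep -E "pos|ft"
```

```text
ee_pos: [0.514, -0.3464, 0.1062]
ft_force: [0.4, -0.0, -0.6]
ee_pos: [0.5139, -0.3464, 0.1046]
ft_force: [0.5, 0.7, -0.9]
```

```bash

python3 -m inch '{"turn":[[0,0,0],[0,0,0]],"offset":[[0,0,0.03],[0,0,0]],"grip":[18,18]}' | grep -E "pos|ft"
```

```text
ee_pos: [0.5141, -0.3465, 0.1037]
ft_force: [0.2, 0.2, -0.9]
```

```bash

python3 -m inch '{"turn":[[0,0,0],[0,0,0]],"offset":[[0,0,0.03],[0,0,0]],"grip":[18,18]}' | grep -E "pos|ft"
```

```text
ee_pos: [0.5141, -0.3466, 0.1036]
ft_force: [-2.2, 2.9, 8.0]
```

```bash
python3 -m inch '{"turn":[[0,0,0],[0,0,0],[0,0,0],[0,0,0],[0,0,0],[0,0,0],[0,0,0],[0,0,0],[0,0,0],[0,0,0]],"offset":[[0,0,0],[0,0,0],[0,0,0],[0,0,-0.3],[0,0,-0.8],[0,0,-0.8],[0,0,-0.8],[0,0,-0.8],[0,0,0],[0,0,0]],"grip":[60,60,60,60,60,60,60,60,60,60]}' | grep -E "pos|open"
python3 - <<'E'
from stack import *
run(["grey_cap","heat_sink"],("scene","side"))
p=(.515,-.346,.003)
for v in masks("blue_cap",p,["side","scene"],20): print(fit("blue_cap",[v],p,(),True))
a=cv2.resize(viewer.get_image("scene")[205:285,330:430],None,fx=4,fy=4,interpolation=2)
b=cv2.resize(viewer.get_image("side")[365:445,300:400],None,fx=4,fy=4,interpolation=2)
cv2.imwrite("pics/c7.png",np.hstack([a,b]))
# view pose for yaw 24: stack at +0.05 tool x
for yaw in (24,): a=np.radians(yaw); go(.630+.05*np.sin(a),-.082-.05*np.cos(a),yaw)
E
```

```text
ee_pos: [0.5149, -0.3473, 0.2458]
opening: 0.0603
  mask grey_cap scene 415 0.65
  mask grey_cap side 147 0.65
grey_cap [ 0.6399 -0.0782  0.0153] -22.3 cost 1.305
   single [ 0.6453 -0.0799  0.0153] 26.7 0.136
   single [ 0.6439 -0.0646  0.0153] -21.3 2.217
  mask heat_sink scene 389 0.69
  mask heat_sink side 217 0.53
heat_sink [ 0.64   -0.0702 -0.0092] -22.4 cost 0.683
   single [ 0.6377 -0.0748 -0.0092] 25.9 0.141
   single [ 0.6412 -0.0679 -0.0092] -22.4 0.912
  mask blue_cap side 573 0.96
  mask blue_cap scene 609 0.97
([np.float64(0.5131751075807454), np.float64(-0.3508798018876393), 0.003, np.float64(-0.24527462700614247)], np.float64(0.056609947234392166))
([np.float64(0.5135589360494487), np.float64(-0.3532899691686084), 0.003, np.float64(-0.2245771591417018)], np.float64(0.05316092073917389))
pos [ 0.5139 -0.3464  0.2422] yaw -14.2 turnz units -7.64 shift units x,y [3.609 5.34 ] tilt [-0.  0. -1.] q6 -0.54 0.05984768000556853
```

View pics/c7.png

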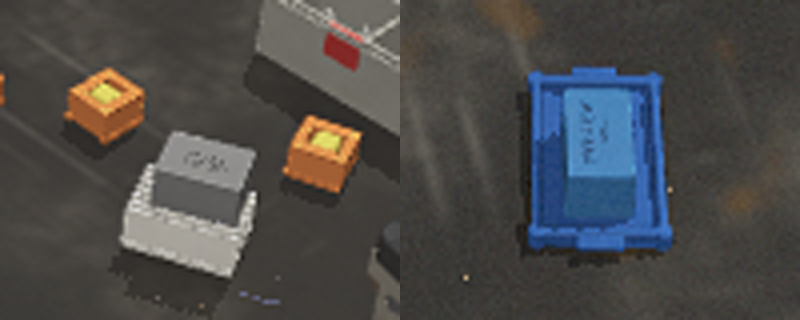

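The blue capacitor lies flat in the blue tray, at side (350,403). I go back over the stack to see the grey one.

```bash
python3 -m inch '{"turn":[[0,0,-0.95],[0,0,-0.95],[0,0,-0.95],[0,0,-0.95],[0,0,-0.95],[0,0,-0.95],[0,0,-0.95],[0,0,-0.95],[0,0,0]],"offset":[[0,0,0],[0,0,0],[0,0,0],[0,0,0],[0,0,0],[0,0,0],[0,0,0],[0,0,0],[0,0,0]],"grip":[70,70,70,70,70,70,70,70,70]}' | grep pos
python3 -m inch '{"turn":[[0,0,0],[0,0,0],[0,0,0],[0,0,0],[0,0,0],[0,0,0],[0,0,0],[0,0,0],[0,0,0],[0,0,0],[0,0,0],[0,0,0]],"offset":[[0.36,0.534,0],[0.36,0.534,0],[0.36,0.534,0],[0.36,0.534,0],[0.36,0.534,0],[0.36,0.534,0],[0.36,0.534,0],[0.36,0.534,0],[0.36,0.534,0],[0.36,0.534,0],[0,0,0],[0,0,0]],"grip":[70,70,70,70,70,70,70,70,70,70,70,70]}' | grep pos
python3 - <<'E'
from stack import *
run(["grey_cap","heat_sink"])
go(.634,-.08)
im=viewer.get_image("wrist"); cv2.imwrite("pics/w8.png",im[60:360,120:520])
E
```

```text
ee_pos: [0.514, -0.3464, 0.2424]
ee_pos: [0.6516, -0.1274, 0.2422]
  mask grey_cap scene 429 0.75
  mask grey_cap side 573 0.66
  mask grey_cap wrist 2730 0.8
grey_cap [ 0.6353 -0.085   0.0263] 26.0 cost 0.086
   single [ 0.6351 -0.0859  0.0263] 26.3 0.145
   single [ 0.635  -0.0846  0.0263] 24.2 0.051
   single [ 0.6351 -0.0845  0.0263] 26.1 0.047
  mask heat_sink scene 418 0.73
  mask heat_sink side 481 0.84
  no mask heat_sink wrist
heat_sink [ 0.6271 -0.0816  0.0025] 25.1 cost 0.105
   single [ 0.6271 -0.0818  0.0025] 26.0 0.122
   single [ 0.6269 -0.0813  0.0025] 23.3 0.082
pos [ 0.6512 -0.1287  0.2424] yaw 23.8 turnz units -0.0 shift units x,y [1.286 0.097] tilt [ 0. -0. -1.] q6 -0.79 0.0697930367848348
```

View pics/w8.png

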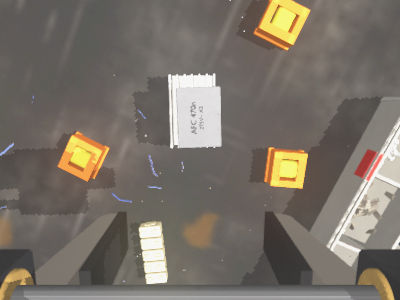

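From above, the grey block, at crop (199,117), is 44×61 px, so its 34 mm side lies across the fingers. The heat sink's fins show behind it, with the same orientation. I approach and grip the grey capacitor.

```bash
python3 -m inch '{"turn":[[0,0,-0.34],[0,0,0],[0,0,0],[0,0,0],[0,0,0],[0,0,0],[0,0,0],[0,0,0],[0,0,0],[0,0,0]],"offset":[[0,0,0],[0.635,0.055,0],[0.635,0.055,0],[0,0,0],[0,0,0.6],[0,0,0.6],[0,0,0.6],[0,0,0.6],[0,0,0],[0,0,0]],"grip":[58,58,58,58,58,58,58,58,58,58]}' 10 | grep -E "pos|ft"
python3 - <<'E'
from h import *
go(.6333,-.081)
im=viewer.get_image("wrist"); cv2.imwrite("pics/w9.png",im[130:430,120:520])
E
```

```text
ee_pos: [0.6326, -0.0807, 0.1452]
ft_force: [0.8, 0.3, 1.1]
pos [ 0.6326 -0.0807  0.1452] yaw 25.5 turnz units -0.0 shift units x,y [-0.013  0.012] tilt [-0.003  0.001 -1.   ] q6 -0.76 0.05804263649355814
```

View pics/w9.png

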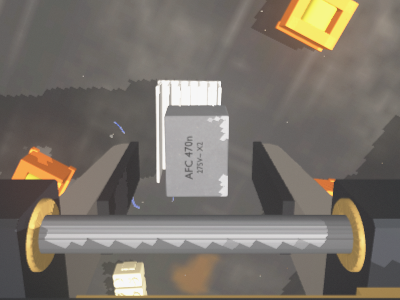

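The grey block is centred at crop (197,152) between the fingers (138 and 254). There are no leads at its upper end, so they point down the image. I descend 20 mm and grip.

```bash
python3 -m inch '{"turn":[[0,0,0],[0,0,0],[0,0,0],[0,0,0],[0,0,0],[0,0,0],[0,0,0],[0,0,0]],"offset":[[0,0,0.25],[0,0,0.25],[0,0,0],[0,0,0],[0,0,0],[0,0,0],[0,0,0],[0,0,0]],"grip":[58,58,58,26,26,26,26,26]}' 14
python3 -m inch '{"turn":[[0,0,0],[0,0,0],[0,0,0],[0,0,0],[0,0,0],[0,0,0],[0,0,0]],"offset":[[0,0,-0.2],[0,0,-0.5],[0,0,-0.8],[0,0,-0.8],[0,0,-0.8],[0,0,0],[0,0,0]],"grip":[26,26,26,26,26,26,26]}' 14
python3 - <<'E'
from h import *
go(.509,.3195,27.3)
E
```

```text
t: 25.53
ee_pos: [0.6337, -0.0808, 0.1268]
ee_rot: [0.534, 0.846, 0.0, 0.0]
ft_force: [0.3, -0.2, 0.9]
opening: 0.0337
finger_force: 14.0
t: 26.12
ee_pos: [0.6346, -0.081, 0.2537]
ee_rot: [0.534, 0.846, 0.001, 0.003]
ft_force: [-0.8, -0.1, -1.3]
opening: 0.0344
finger_force: 14.0
pos [ 0.6346 -0.081   0.2537] yaw 25.5 turnz units -0.36 shift units x,y [10.339  1.802] tilt [ 0.006 -0.002 -1.   ] q6 -0.76 0.03435019056682632
```

```bash
python3 -m inch '{"turn":[[0,0,-0.36],[0,0,0],[0,0,0],[0,0,0],[0,0,0],[0,0,0],[0,0,0],[0,0,0],[0,0,0],[0,0,0],[0,0,0],[0,0,0]],"offset":[[0,0,0],[0.814,0.164,0],[0.814,0.164,0],[0.814,0.164,0],[0.814,0.164,0],[0.814,0.164,0],[0.814,0.164,0],[0.814,0.164,0],[0.814,0.164,0],[0.814,0.164,0],[0.814,0.164,0],[0.814,0.164,0]],"grip":[26,26,26,26,26,26,26,26,26,26,26,26]}' | grep pos
python3 - <<'E'
from tray import *
import time
P=tray("red_tray",(.509,.3195,0)); P=tray("red_tray",P,("wrist","side")); go(*P[:2],np.degrees(P[3]))
im=viewer.get_image("wrist"); hm=hull(cam("wrist"),"red_tray",P,np.zeros((480,640),np.uint8))
cs,_=cv2.findContours(hm,0,1); cv2.drawContours(im,cs,-1,(255,0,255),1); cv2.imwrite("pics/w10.png",im[60:360,120:520])
E
```

```text
ee_pos: [0.5316, 0.2719, 0.2485]
  mask red_tray wrist 6020 0.93
red_tray [0.51   0.3231 0.    ] 27.7 cost 0.051
  mask red_tray wrist 6097 0.86
  mask red_tray side 453 0.75
red_tray [0.5096 0.3238 0.    ] -152.7 cost 0.086
pos [0.5331 0.2696 0.2493] yaw 27.3 turnz units -0.02 shift units x,y [1.473 0.099] tilt [-0.002 -0.001 -1.   ] q6 -0.21 0.03404297223205498
```

View pics/w10.png

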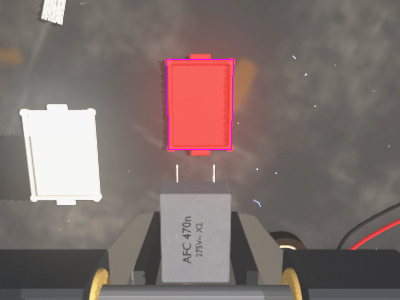

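The red tray's outline fits at crop (200,105). The grey capacitor hangs level with its leads now visible at crop (195,173), on the tray side. The white tray is at crop (62,155). I place the grey one shifted 4.5 mm back to make room for the leads.

```bash
python3 -m inch '{"turn":[[0,0,0],[0,0,0],[0,0,0],[0,0,0],[0,0,0],[0,0,0],[0,0,0],[0,0,0],[0,0,0],[0,0,0],[0,0,0]],"offset":[[0.66,0.04,0],[0.66,0.04,0],[0,0,0],[0,0,0.7],[0,0,0.7],[0,0,0.7],[0,0,0.7],[0,0,0.4],[0,0,0.2],[0,0,0],[0,0,0]],"grip":[26,26,26,26,26,26,26,26,26,26,26]}' | grep -E "pos|ft|open"
python3 -m inch '{"turn":[[0,0,0],[0,0,0]],"offset":[[0,0,0.03],[0,0,0]],"grip":[26,26]}' | grep -E "pos|ft"
python3 - <<'E'
from h import *
go(.5098+.002,.3222-.004)
E
```

```text
ee_pos: [0.5126, 0.3184, 0.1149]
ft_force: [1.1, 0.2, -0.1]
opening: 0.0338
ee_pos: [0.513, 0.3192, 0.1148]
ft_force: [-0.5, -0.6, -0.9]
pos [0.513  0.3192 0.1148] yaw 27.3 turnz units -0.0 shift units x,y [-0.008 -0.038] tilt [ 0.003  0.001 -1.   ] q6 -0.12 0.03379784614995348
```

```bash
python3 -m inch '{"turn":[[0,0,0],[0,0,0],[0,0,0]],"offset":[[0,0,0.1],[0,0,0.08],[0,0,0]],"grip":[26,26,26]}' | grep -E "pos|ft"
python3 -m inch '{"turn":[[0,0,0],[0,0,0]],"offset":[[0,0,0.03],[0,0,0]],"grip":[26,26]}' | grep -E "pos|ft"
```

```text
ee_pos: [0.5115, 0.319, 0.1054]
ft_force: [0.8, -0.3, -0.3]
ee_pos: [0.5117, 0.3191, 0.1045]
ft_force: [-0.4, -0.3, -0.4]
```

```bash
python3 -m inch '{"turn":[[0,0,0],[0,0,0]],"offset":[[0,0,0.03],[0,0,0]],"grip":[26,26]}' | grep -E "pos|ft"
```

```text
ee_pos: [0.5118, 0.3191, 0.1034]
ft_force: [1.2, -0.5, 0.1]
```

```bash
python3 -m inch '{"turn":[[0,0,0],[0,0,0]],"offset":[[0,0,0.03],[0,0,0]],"grip":[26,26]}' | grep -E "pos|ft"
```

```text
ee_pos: [0.512, 0.3191, 0.1033]
ft_force: [-2.7, -1.7, 5.7]
```

Contact. I release, lift, and check the grey capacitor, then work out the way to the heat sink.

```bash
python3 -m inch '{"turn":[[0,0,0],[0,0,0],[0,0,0],[0,0,0],[0,0,0],[0,0,0],[0,0,0],[0,0,0],[0,0,0],[0,0,0]],"offset":[[0,0,0],[0,0,0],[0,0,0],[0,0,-0.3],[0,0,-0.8],[0,0,-0.8],[0,0,-0.8],[0,0,-0.8],[0,0,0],[0,0,0]],"grip":[66,66,66,66,66,66,66,66,66,66]}' | grep -E "pos|open"
python3 - <<'E'
from stack import *
run(["heat_sink"],("scene","side"))
a=np.radians(24); go(.627+.055*np.sin(a),-.082-.055*np.cos(a),24)
b=cv2.resize(viewer.get_image("scene")[160:260,160:260],None,fx=3,fy=3,interpolation=2)
c=cv2.resize(viewer.get_image("side")[155:255,210:310],None,fx=3,fy=3,interpolation=2)
cv2.imwrite("pics/c11.png",np.hstack([b,c]))
E
```

```text
ee_pos: [0.5131, 0.3196, 0.2458]
opening: 0.0658
  mask heat_sink scene 682 0.94
  mask heat_sink side 747 0.71
heat_sink [ 0.6282 -0.0798 -0.001 ] -155.5 cost 0.068
   single [ 0.6275 -0.0806 -0.001 ] -155.0 0.046
   single [ 0.6282 -0.0778 -0.001 ] 23.8 0.072
pos [0.511  0.3187 0.2405] yaw 27.3 turnz units 0.66 shift units x,y [-11.706  -1.424] tilt [-0.003 -0.001 -1.   ] q6 -0.12 0.06617083528917214
```

View pics/c11.png

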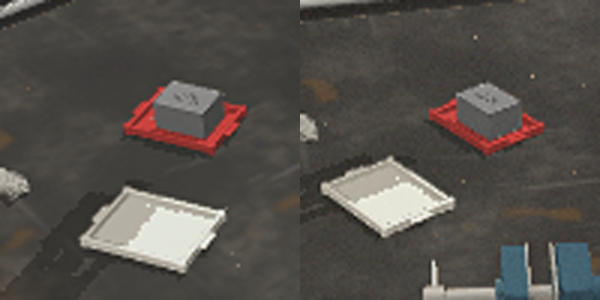

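The grey capacitor lies flat inside the red tray, at scene (222,198). The white tray is empty, at scene (212,237).

```bash
python3 -m inch '{"turn":[[0,0,0.66],[0,0,0],[0,0,0],[0,0,0],[0,0,0],[0,0,0],[0,0,0],[0,0,0],[0,0,0],[0,0,0],[0,0,0],[0,0,0]],"offset":[[0,0,0],[-0.85,-0.1,0],[-0.85,-0.1,0],[-0.85,-0.1,0],[-0.85,-0.1,0],[-0.85,-0.1,0],[-0.85,-0.1,0],[-0.85,-0.1,0],[-0.85,-0.1,0],[-0.85,-0.1,0],[-0.85,-0.1,0],[-0.85,-0.1,0]],"grip":[66,66,66,66,66,66,66,66,66,66,66,66]}' | grep pos
python3 -m inch '{"turn":[[0,0,0],[0,0,0],[0,0,0],[0,0,0],[0,0,0]],"offset":[[-0.8,-0.11,0],[-0.8,-0.11,0],[-0.75,-0.1,0],[0,0,0],[0,0,0]],"grip":[66,66,66,66,66]}' | grep pos
python3 - <<'E'
from fit import *
p=(.628,-.080,0); V=masks("heat_sink",p,("wrist","scene","side"),35)
for v in [V]+[[v] for v in V]:
    P,c=fit("heat_sink",v,p,(),True); print(np.round(P,4),round(np.degrees(P[3]),1),round(c,3))
go(.6278,-.080,24.5)
E
```

```text
ee_pos: [0.6236, -0.0421, 0.2412]
ee_pos: [0.65, -0.133, 0.241]
  mask heat_sink wrist 3252 0.59
  mask heat_sink scene 576 0.87
  mask heat_sink side 749 0.63
[ 0.6275 -0.0798  0.      0.4056] 23.2 0.123
[ 0.6272 -0.0803  0.      0.4013] 23.0 0.109
[ 0.6305 -0.0795  0.      0.5578] 32.0 0.157
[ 0.6279 -0.079   0.      0.4186] 24.0 0.066
pos [ 0.6502 -0.1303  0.2422] yaw 24.1 turnz units -0.08 shift units x,y [1.376 0.012] tilt [-0.  0. -1.] q6 -0.8 0.06601293294528748
```

```bash
python3 -m inch '{"turn":[[0,0,0],[0,0,0],[0,0,0],[0,0,0],[0,0,0],[0,0,0],[0,0,0],[0,0,0],[0,0,0],[0,0,0]],"offset":[[0.69,0,0],[0.68,0,0],[0,0,0],[0,0,0.75],[0,0,0.75],[0,0,0.75],[0,0,0.75],[0,0,0.4],[0,0,0],[0,0,0]],"grip":[66,66,66,66,66,66,66,66,66,66]}' 25 | grep -E "pos|ft"
python3 - <<'E'
from h import *
go(.6276,-.080,24)
im=viewer.get_image("wrist"); cv2.imwrite("pics/w12.png",im[130:430,120:520])
E
```

```text
ee_pos: [0.6277, -0.0812, 0.1058]
ft_force: [1.1, 0.5, 0.2]
pos [ 0.6277 -0.0812  0.1058] yaw 24.0 turnz units 0.01 shift units x,y [0.028 0.01 ] tilt [-0.002  0.    -1.   ] q6 -0.74 0.06579204042977804
```

View pics/w12.png

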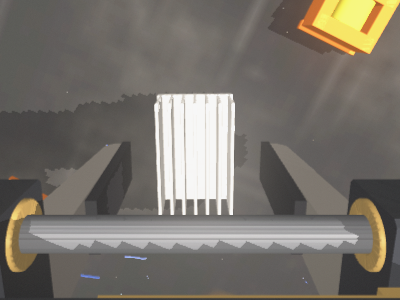

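The heat sink, at crop (195,155), is square and centred between the fingers (131 and 262).

```bash
python3 -m inch '{"turn":[[0,0,0],[0,0,0],[0,0,0],[0,0,0],[0,0,0],[0,0,0],[0,0,0],[0,0,0]],"offset":[[0.03,0.01,0.08],[0,0,0.08],[0,0,0],[0,0,0],[0,0,0],[0,0,0],[0,0,0],[0,0,0]],"grip":[66,66,66,32,32,32,32,32]}' 25
python3 -m inch '{"turn":[[0,0,0],[0,0,0],[0,0,0],[0,0,0],[0,0,0],[0,0,0],[0,0,0]],"offset":[[0,0,-0.2],[0,0,-0.5],[0,0,-0.8],[0,0,-0.8],[0,0,-0.8],[0,0,-0.7],[0,0,0]],"grip":[32,32,32,32,32,32,32]}' 25
python3 - <<'E'
from h import *
go(.4162,.2227,26.6)
E
```

```text
t: 33.7
ee_pos: [0.628, -0.0803, 0.1001]
ee_rot: [0.545, 0.839, -0.0, 0.0]
ft_force: [-0.5, -0.0, 0.3]
opening: 0.0397
finger_force: 25.0
t: 34.28
ee_pos: [0.6308, -0.0811, 0.2603]
ee_rot: [0.545, 0.839, 0.002, 0.006]
ft_force: [0.4, -0.5, 0.8]
opening: 0.0398
finger_force: 25.0
pos [ 0.6308 -0.0811  0.2603] yaw 24.0 turnz units -0.52 shift units x,y [ 9.193 -1.396] tilt [ 0.012 -0.004 -1.   ] q6 -0.74 0.03978853553418052
```

```bash
python3 -m inch '{"turn":[[0,0,-0.52],[0,0,0],[0,0,0],[0,0,0],[0,0,0],[0,0,0],[0,0,0],[0,0,0],[0,0,0],[0,0,0],[0,0,0],[0,0,0]],"offset":[[0,0,0],[0.744,-0.14,0],[0.744,-0.14,0],[0.744,-0.14,0],[0.744,-0.14,0],[0.744,-0.14,0],[0.744,-0.14,0],[0.744,-0.14,0],[0.744,-0.14,0],[0.744,-0.14,0],[0.744,-0.14,0],[0,0,0]],"grip":[32,32,32,32,32,32,32,32,32,32,32,32]}' | grep pos
python3 - <<'E'
from tray import *
P=tray("white_tray",(.4162,.2227,0)); tray("white_tray",P,("scene","side")); go(*P[:2],np.degrees(P[3]))
im=viewer.get_image("wrist"); hm=hull(cam("wrist"),"white_tray",P,np.zeros((480,640),np.uint8))
cs,_=cv2.findContours(hm,0,1); cv2.drawContours(im,cs,-1,(255,0,255),1); cv2.imwrite("pics/w13.png",im[60:360,120:520])
C=cam("wrist"); M=T()
for v in (240,250,260): print(v,(np.linalg.inv(M)@np.r_[ray(C,(316,v),M[2,3]-.0735),1])[:2].round(4))
E
```

```text
ee_pos: [0.4412, 0.1638, 0.251]
  mask white_tray wrist 7066 0.79
white_tray [0.4163 0.2241 0.    ] 27.6 cost 0.042
  mask white_tray scene 813 0.83
  mask white_tray side 592 0.57
white_tray [0.4157 0.2236 0.    ] 28.4 cost 0.113
pos [0.4452 0.1599 0.2518] yaw 26.5 turnz units -0.21 shift units x,y [1.755 0.101] tilt [-0. -0. -1.] q6 -0.37 0.0393729368286983
240 [0.0295 0.0006]
250 [0.0248 0.0006]
260 [0.02   0.0006]
```

View pics/w13.png

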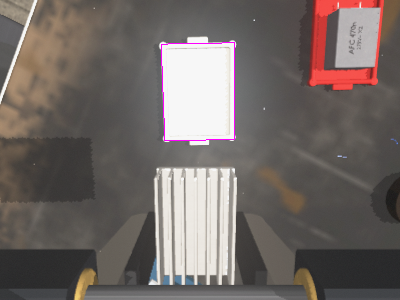

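The white tray's outline fits at crop (198,90), and the heat sink hangs level at crop (196,225). The grey capacitor sits inside the red tray, at the top right.

```bash
python3 -m inch '{"turn":[[0,0,-0.2],[0,0,0],[0,0,0],[0,0,0],[0,0,0],[0,0,0],[0,0,0],[0,0,0],[0,0,0],[0,0,0],[0,0,0],[0,0,0]],"offset":[[0,0,0],[0.58,0.033,0],[0.58,0.033,0],[0.57,0.033,0],[0,0,0],[0,0,0.7],[0,0,0.7],[0,0,0.7],[0,0,0.7],[0,0,0.4],[0,0,0.3],[0,0,0]],"grip":[32,32,32,32,32,32,32,32,32,32,32,32]}' | grep -E "pos|ft|open"
python3 -m inch '{"turn":[[0,0,0],[0,0,0]],"offset":[[0,0,0.03],[0,0,0]],"grip":[32,32]}' | grep -E "pos|ft"
python3 - <<'E'
from h import *
go(.416,.2238)
E
```

```text
ee_pos: [0.4146, 0.2227, 0.1092]
ft_force: [0.1, 0.2, -0.5]
opening: 0.0397
ee_pos: [0.4169, 0.2237, 0.1115]
ft_force: [-0.9, -0.9, -0.4]
pos [0.4169 0.2237 0.1115] yaw 27.6 turnz units -0.0 shift units x,y [ 0.013 -0.019] tilt [ 0.001  0.    -1.   ] q6 -0.25 0.03988007081898362
```

```bash
python3 -m inch '{"turn":[[0,0,0],[0,0,0],[0,0,0]],"offset":[[0,0,0.08],[0,0,0.06],[0,0,0]],"grip":[32,32,32]}' | grep -E "pos|ft"
python3 -m inch '{"turn":[[0,0,0],[0,0,0]],"offset":[[0,0,0.03],[0,0,0]],"grip":[32,32]}' | grep -E "pos|ft"
```

```text
ee_pos: [0.4162, 0.2239, 0.1052]
ft_force: [0.1, -0.3, -0.5]
ee_pos: [0.416, 0.2239, 0.1039]
ft_force: [-0.7, 0.3, -0.7]
```

```bash
python3 -m inch '{"turn":[[0,0,0],[0,0,0]],"offset":[[0,0,0.03],[0,0,0]],"grip":[32,32]}' | grep -E "pos|ft"
```

```text
ee_pos: [0.4163, 0.224, 0.103]
ft_force: [-1.3, -0.6, 2.1]
```

```bash
python3 -m inch '{"turn":[[0,0,0],[0,0,0]],"offset":[[0,0,0.015],[0,0,0]],"grip":[32,32]}' | grep -E "pos|ft"
python3 -m inch '{"turn":[[0,0,0],[0,0,0],[0,0,0],[0,0,0],[0,0,0],[0,0,0],[0,0,0],[0,0,0],[0,0,0],[0,0,0]],"offset":[[0,0,0],[0,0,0],[0,0,0],[0,0,-0.3],[0,0,-0.8],[0,0,-0.8],[0,0,-0.8],[0,0,-0.8],[0,0,-0.5],[0,0,0]],"grip":[66,66,66,66,66,66,66,66,66,66]}' | grep -E "pos|open"
python3 - <<'E'
from h import *
a=viewer.get_image("scene"); b=viewer.get_image("side")
def c(im,u,v,s=50): return cv2.resize(im[v-s:v+s,u-s:u+s],(260,260),interpolation=2)
cv2.imwrite("pics/c14.png",np.vstack([np.hstack([c(b,255,342),c(b,350,404),c(b,255,210)]),np.hstack([c(a,331,355),c(a,448,377),c(a,215,220)])]))
print(r.read_state()["t"])
E
```

```text
ee_pos: [0.4163, 0.224, 0.103]
ft_force: [-3.7, -0.9, 8.5]
ee_pos: [0.4184, 0.2246, 0.2672]
opening: 0.0663
38.4833
```

View pics/c14.png

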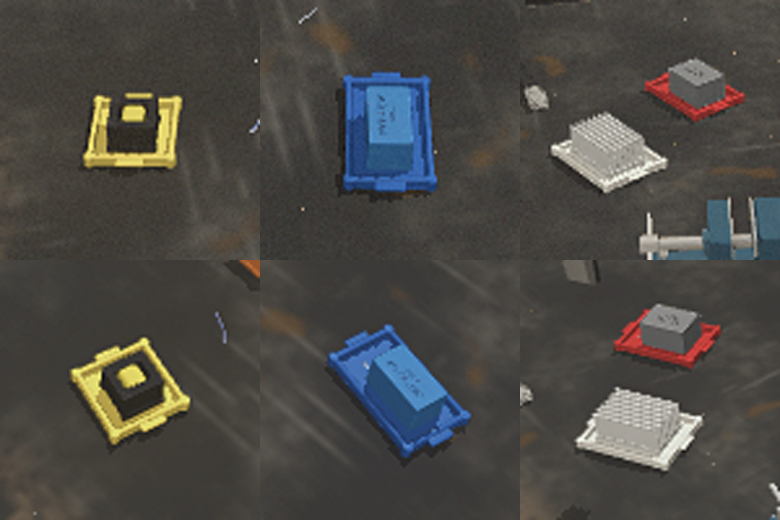

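All four parts show flat inside their trays: transformer in yellow, blue in blue, grey in red, heat sink in white. I hand the job in.

```bash
python3 -c "
from rig import workorder; print(workorder.finish_job())"
```

```text
the job is handed in; nothing more can be done
None
```

I took the stack apart from the top and set all four parts flat in their own trays with nothing toppling; the last pictures confirm it, and the job is handed in at about 38 s, with no verdict shown.

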